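# Set out the tea scoop and find the fullest tin

## Task

Get ready for tea: lay the scoop flat in the long, wide compartment of the wooden tray and let go of it. Then heft the three tea tins one at a time, in order from the robot's left to the robot's right, lifting each a few centimetres clear of the cork mat and standing it back upright where it stood on the mat. Finish while holding the heaviest one upright and still in the gripper, about 20 cm above the table, with the other two standing in their places; leave the mug, the book and the remote control alone.

Things in the scene. Friction and masses are not known exactly. Their poses are not given: they have to be found in the camera images.
- scoop: brass tea scoop lying on the table, 150 mm long: straight square handle 14 mm wide and 14 mm high from x = -75 to +43 mm, then a flat round head 40 mm in diameter, 9 mm thick, centred at x = +55 mm. Origin: on the underside in the middle of its length (on the handle, within 15 mm of the balance point). x runs along it to the head, z up. 50 g
- tray: fixed light wooden tea tray, 184 mm (x) by 120 mm (y), 16 mm high, floor 5 mm thick, walls and divider 4 mm thick. Long compartment for the scoop on its +y side, inside 176 by 64 mm and 11 mm deep; narrow compartment on its -y side, 44 mm wide, with two fixed blue coasters. Origin: centre of the underside, z up
- slot (a point): centre of the floor of the tray's long, wide compartment (inside 176 mm along x, 64 mm along y, walls rising 11 mm above this point); axes as the tray's, x along the compartment. The scoop may lie either way round
- tin_left: closed tea tin, white with blue band and steel lid, 58 mm diameter, 85 mm tall; the three look alike. A hidden tea cake inside has a few mm of play. One of the three (any) weighs 520-660 g, the others 210-340 g. Origin: centre of underside, z up. Grip round the body with the fingertips 20-50 mm above the underside. Largest y: leftmost as the robot sees it
- tin_middle: closed tea tin, white with blue band and steel lid, 58 mm diameter, 85 mm tall; the three look alike. A hidden tea cake inside has a few mm of play. One of the three (any) weighs 520-660 g, the others 210-340 g. Origin: centre of underside, z up. Grip round the body with the fingertips 20-50 mm above the underside. This one stands in the middle
- tin_right: closed tea tin, white with blue band and steel lid, 58 mm diameter, 85 mm tall; the three look alike. A hidden tea cake inside has a few mm of play. One of the three (any) weighs 520-660 g, the others 210-340 g. Origin: centre of underside, z up. Grip round the body with the fingertips 20-50 mm above the underside. Smallest y: rightmost as the robot sees it
- mat: fixed brown cork mat on the dark table, 130 mm (x) by 560 mm (y), 5 mm thick, on which the three tins stand in a row along y. Origin: centre of the underside, on the table top (z = 0)
- mug: white mug, 80 mm in diameter, 90 mm tall, standing on the table; origin: centre of the underside. Leave alone
- book: grey book lying on the table, 116 x 176 x 30 mm; origin: centre of the underside. Leave alone
- remote: black remote control lying on the table, 45 x 160 x 18 mm; origin: centre of the underside. Leave alone
Mind the look-alikes: they are no part of the job. Leave any pink, purple or yellow look-alike of the tin_left alone.

How it is judged (in metres and radians):
On the way, in this order (a step that is already met when the one before it is completed fails the run):
1. the scoop lies flat in the tray's long compartment, released (x of scoop in the frame of slot between -0.02 and 0.02 m and y of scoop in the frame of slot between -0.02 and 0.02 m and z of scoop in the frame of slot below 0.006 m and angle between scoop's own z axis and vertical below 0.1 rad and angle between the x axis of scoop and the x axis of slot, either way round below 0.3 rad and contact force between the fingers and scoop below 0.1 N and linear speed of scoop below 0.02 m/s), for 0.2 s.
2. the left tin is lifted in the fingers more than 20 mm off the mat, the other two standing in place (height (world z) of tin_left above 0.025 m and contact force between the fingers and tin_left above 1 N and height (world z) of each of tin_middle, tin_right below 0.011 m and angle between each of tin_middle, tin_right's own z axis and vertical below 0.1 rad and distance of each of tin_middle, tin_right from where it was at the start of the episode below 0.04 m), for 0.2 s.
3. the middle tin is lifted in the fingers more than 20 mm off the mat, the other two standing in place (height (world z) of tin_middle above 0.025 m and contact force between the fingers and tin_middle above 1 N and height (world z) of each of tin_left, tin_right below 0.011 m and angle between each of tin_left, tin_right's own z axis and vertical below 0.1 rad and distance of each of tin_left, tin_right from where it was at the start of the episode below 0.04 m), for 0.2 s.
4. the right tin is lifted in the fingers more than 20 mm off the mat, the other two standing in place (height (world z) of tin_right above 0.025 m and contact force between the fingers and tin_right above 1 N and height (world z) of each of tin_left, tin_middle below 0.011 m and angle between each of tin_left, tin_middle's own z axis and vertical below 0.1 rad and distance of each of tin_left, tin_middle from where it was at the start of the episode below 0.04 m), for 0.2 s.
At the end, for the whole second after the job is handed in: Scoop flat and released in the long compartment; heaviest tin held by the fingers alone, upright within 0.35 rad, still, underside over 150 mm above the table; the two lighter tins (under 4.2 N on the mat) upright, at rest, untouched, within 40 mm of where they began (all of step 1 and ((height (world z) of tin_left above 0.15 m and angle between tin_left's own z axis and vertical below 0.35 rad and linear speed of tin_left below 0.03 m/s and contact force between the fingers and tin_left above 2 N and contact force between tin_left and mat below 0.1 N and contact force between tin_left and tray below 0.1 N and height (world z) of each of tin_middle, tin_right below 0.011 m and angle between each of tin_middle, tin_right's own z axis and vertical below 0.1 rad and distance of each of tin_middle, tin_right from where it was at the start of the episode below 0.04 m and linear speed of each of tin_middle, tin_right below 0.02 m/s and contact force between tin_middle and mat between 1 and 4.2 N and contact force between each of tin_left, the fingers and tin_middle below 0.1 N and contact force between tin_right and mat between 1 and 4.2 N and contact force between each of tin_left, the fingers and tin_right below 0.1 N) or (height (world z) of tin_middle above 0.15 m and angle between tin_middle's own z axis and vertical below 0.35 rad and linear speed of tin_middle below 0.03 m/s and contact force between the fingers and tin_middle above 2 N and contact force between tin_middle and mat below 0.1 N and contact force between tin_middle and tray below 0.1 N and height (world z) of each of tin_left, tin_right below 0.011 m and angle between each of tin_left, tin_right's own z axis and vertical below 0.1 rad and distance of each of tin_left, tin_right from where it was at the start of the episode below 0.04 m and linear speed of each of tin_left, tin_right below 0.02 m/s and contact force between tin_left and mat between 1 and 4.2 N and contact force between each of tin_middle, the fingers and tin_left below 0.1 N and contact force between tin_right and mat between 1 and 4.2 N and contact force between each of tin_middle, the fingers and tin_right below 0.1 N) or (height (world z) of tin_right above 0.15 m and angle between tin_right's own z axis and vertical below 0.35 rad and linear speed of tin_right below 0.03 m/s and contact force between the fingers and tin_right above 2 N and contact force between tin_right and mat below 0.1 N and contact force between tin_right and tray below 0.1 N and height (world z) of each of tin_left, tin_middle below 0.011 m and angle between each of tin_left, tin_middle's own z axis and vertical below 0.1 rad and distance of each of tin_left, tin_middle from where it was at the start of the episode below 0.04 m and linear speed of each of tin_left, tin_middle below 0.02 m/s and contact force between tin_left and mat between 1 and 4.2 N and contact force between each of tin_right, the fingers and tin_left below 0.1 N and contact force between tin_middle and mat between 1 and 4.2 N and contact force between each of tin_right, the fingers and tin_middle below 0.1 N))); the arm keeps its last pose, push and grip.
It fails at once if the mug is moved by more than 30 mm (distance of mug from where it was at the start of the episode above 0.03 m).
It fails at once if the book is moved by more than 30 mm (distance of book from where it was at the start of the episode above 0.03 m).
It fails at once if the remote is moved by more than 30 mm (distance of remote from where it was at the start of the episode above 0.03 m).
It fails at once if a tin is tipped over (angle between any of tin_left, tin_middle, tin_right's own z axis and vertical above 1 rad).
It also fails if it takes over 70 s, if anything falls off the work surface, if the arm or the gripper's body presses on something with over 40 N, if the wrist force passes 120 N, or if a joint passes its speed limit or range.

## Robot

A 6-joint arm with a two-finger parallel gripper is mounted at the origin on the work surface. World frame = base frame: x ahead of the robot, y to its left, z up, the work surface at z = 0. Lengths are in m, angles in degrees, forces in N, time in s.
With the tool pointing down it reaches from about 0.4 to 0.825 m from the base axis. Payload 7 kg.
Tool frame: the origin (TCP) lies midway between the tips of the shut fingers; the grasp point (between the pads) lies 19 mm behind it; z points along the fingers, y is the line along which they close (so a half turn about z gives the same grasp; the last joint's range is limited). The gripper opens to 88 mm and grips with 3 to 60 N. Pads are 19 mm wide; open, the fingers measure 130 mm over their backs; the gripper's body (78 mm by 193 mm) begins 47 mm behind the grasp point.
Start: joints at [81.366, 20.546, 0.682, 0, -70.136, -16.507], TCP at [0.287, 0.611, 0.227] pointing down, gripper open.
Joint ranges: [-176.03, 176.03], [-82.01, 121.73], [-58.28, 71.71], [-173.87, 95.51], [-174.79, -0.11], [-173.66, 173.66]. Speed limits (degrees/s): [136.94, 136.94, 172.46, 180, 180, 180].

## Interface

Orientations are given as a 3x3 rotation matrix whose columns are the frame's x, y, z axes.
In Python, from rig import robot gives the robot as it stands. Calls block until the motion is done:
- robot.goto(position, orientation): joint-space move of the TCP to a pose.
- robot.servo_line(position, ori=None, speed=0.15): straight line of the TCP; ori=None keeps the orientation; speed is the mean speed in m/s.
- robot.movej(angles): joint-space move.
- robot.move_gripper(opening): opening from 0.0 (shut) to 1.0 (fully open); the grip force is fixed at half the most; returns when the fingers have stopped.
- robot.dwell(seconds).
- robot.ik(position, orientation): joint angles nearest the present ones, or None.
- robot.grab_frame(name): name is "scene" or "top" or "wrist"; returns (picture, depth): 420x560x3 uint8, red, green, blue; 420x560 float32, m along the optical axis (not along the pixel's ray), 0 where there is no reading.
- robot.camera_info(name): a dict with "vfov" (degrees; the focal length in pixels is half the picture's height over the tangent of half this angle, whatever the lens; pixels are square), "cx", "cy" (the principal point, pixels), "view" (4x4, takes a point from world to camera coordinates); the wrist camera has in their place "T_tool_cam" (4x4, takes a point from camera to tool coordinates, whose origin is the TCP and whose axes are the flange's). Camera axes: x right, y down, z forward; pixel columns grow to the right and rows downward; lengths in m; the calibration is good to about 2 mm. A picture is of the moment at which its call begins: read the wrist's pose just before it. camera_info takes no time and is no camera call.
A pose or a line that the arm cannot do raises robot.Unreachable and nothing moves.
- robot.job_done(): hands the job in; it is judged then, once.
Readings, each from a call of its own:
- robot.read_t(): time.
- robot.read_qpos(): joint angles.
- robot.read_qvel(): joint speeds.
- robot.read_effort(): joint torques, N m.
- robot.read_position(): TCP position.
- robot.read_tcp_rot(): TCP orientation.
- robot.read_force(): force on the tool from outside, world axes, zero at the start.
- robot.read_ft_torque(): the same for the moment, N m.
- robot.read_grip_width(): opening from 0.0 (shut) to 1.0 (fully open).
- robot.read_finger_force(): force on a finger pad.
Only numpy, scipy, OpenCV 4.12 (cv2) and the standard library are available. Lean on these libraries where they do the work, as an engineer would, in place of code of your own. Each camera call takes 0.05 s, during which the arm holds its last target. There are 200 camera calls.

## Working session

There is one attempt and no reset: what is moved stays moved. The work goes in short steps, each a Python script; the robot and the scene stay as the last script left them, time stands still between calls to the robot, and variables do not carry over. Pictures are saved under pics/ and viewed, at most 10 in all, crops included, and the job is handed in when it is done.

```bash
ls; mkdir -p pics; python3 - <<'E'
from rig import robot
import cv2,numpy as np
for n in("scene","top"):
    p,d=robot.grab_frame(n);np.savez(f'{n}.npz',p=p,d=d);cv2.imwrite(f'pics/{n}0.png',p[:,:,::-1]);print(n,robot.camera_info(n))
print(robot.camera_info("wrist"),robot.read_t(),robot.read_force())
E
```

```text
pics
scene {'vfov': 50.791597952794625, 'cx': 279.105686295405, 'cy': 211.01032223291622, 'view': array([[-0.49810208,  0.86711545,  0.00226185,  0.2554824 ],
       [ 0.62180728,  0.35900391, -0.69604016, -0.24777677],
       [-0.60435919, -0.34529262, -0.71799929,  1.38035891],
       [ 0.        ,  0.        ,  0.        ,  1.        ]])}
top {'vfov': 43.38826623353008, 'cx': 274.6236323603139, 'cy': 211.93056011919657, 'view': array([[-1.41228293e-03, -9.99879040e-01, -1.54890552e-02,
        -1.07528334e-02],
       [-9.84778451e-01,  4.08275572e-03, -1.73766317e-01,
         4.57205453e-01],
       [ 1.73808536e-01,  1.50078806e-02, -9.84665099e-01,
         1.50283378e+00],
       [ 0.00000000e+00,  0.00000000e+00,  0.00000000e+00,
         1.00000000e+00]])}
{'vfov': 64.4600280666973, 'cx': 280.61903915892464, 'cy': 211.11508848286397, 'T_tool_cam': array([[ 1.23222683e-03, -9.54786484e-01, -2.97289844e-01,
         8.00790771e-02],
       [ 9.99999239e-01,  1.19306932e-03,  3.13160490e-04,
         5.74879461e-04],
       [ 5.56859875e-05, -2.97290003e-01,  9.54787228e-01,
        -1.58997453e-01],
       [ 0.00000000e+00,  0.00000000e+00,  0.00000000e+00,
         1.00000000e+00]])} 0.1 [-1.23539562 -0.0519529  -0.39021627]
```

View pics/top0.png

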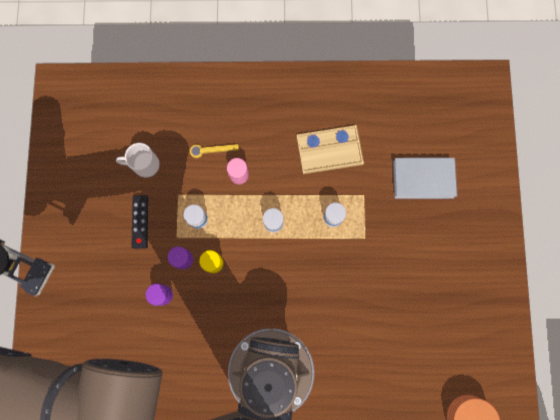

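View pics/scene0.png

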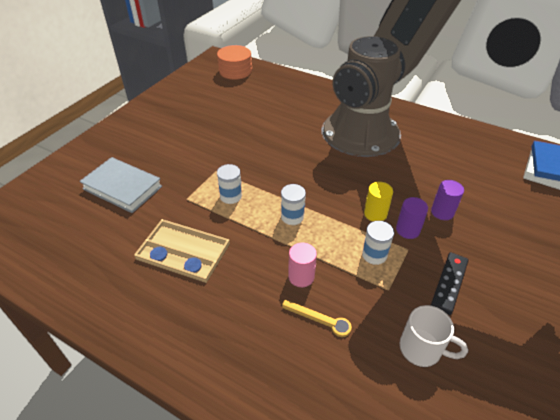

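The top view shows the scoop at about (215,150), with its head on the left at (196,151). The tray is at (330,149) and its coasters are on the far side. The tins stand on the mat at (195,216), (273,219) and (335,214). Things that could be mistaken for a tin: pink (237,170), yellow (211,262), purple (180,258) and (159,295). I choose the three white tins with blue bands on the mat.

```bash
cat > h.py <<'E'
import numpy as np,cv2
def focal(c,h=420): return h/2/np.tan(np.radians(c['vfov'])/2)
def rays(c,uv,T):  # T cam->world
    f=focal(c);uv=np.atleast_2d(uv).astype(float)
    d=np.c_[(uv[:,0]-c['cx'])/f,(uv[:,1]-c['cy'])/f,np.ones(len(uv))]
    return T[:3,3],d@T[:3,:3].T
def plane(c,uv,T,z):
    o,d=rays(c,uv,T);return o+d*((z-o[2])/d[:,2])[:,None]
def cloud(c,depth,T):
    v,u=np.mgrid[:420,:560];o,d=rays(c,np.c_[u.ravel(),v.ravel()],T)
    return (o+d*depth.reshape(-1,1)).reshape(420,560,3)
def down(a): # tool down, finger-closing axis y at yaw a (deg) in world
    a=np.radians(a);y=np.array([np.cos(a),np.sin(a),0]);z=np.array([0,0,-1.]);return np.c_[np.cross(y,z),y,z]
E
python3 - <<'E'
from rig import robot
from h import *
c=robot.camera_info('top');T=np.linalg.inv(c['view'])
z=np.load('top.npz');p,d=z['p'],z['d'];W=cloud(c,d,T);hsv=cv2.cvtColor(p,cv2.COLOR_RGB2HSV)
v,u=np.mgrid[:420,:560]
def box(a,b,e,f):return (u>=a)&(u<=b)&(v>=e)&(v<=f)
print('table z',np.median(W[90:120,150:400,2]),'mat z',np.median(W[200:235,215:255,2]))
for n,(x,y) in dict(L=(195,216),M=(273,219),R=(335,214),pink=(237,170),yel=(211,262),mug=(140,160)).items():
    m=box(x-20,x+20,y-20,y+20)&(W[:,:,2]>.075);q=np.c_[u[m],v[m]].astype(np.int32)
    (cx,cy),r=cv2.minEnclosingCircle(q);h=np.median(W[m][:,2]);P=plane(c,[cx,cy],T,h)[0]
    print(n,m.sum(),(cx,cy),r*d[m].mean()/focal(c),h,P, W[m][:,:2].mean(0))
print('scoop hsv',hsv[149,220],hsv[151,196],'table',hsv[140,215],'tray',hsv[160,330],hsv[133,300])
m=box(185,245,140,163)&(hsv[:,:,1]>150)&(hsv[:,:,2]>150)&(hsv[:,:,0]>15)
q=np.c_[u[m],v[m]];P=plane(c,q,T,.012);print('scoop',m.sum(),cv2.minAreaRect(P[:,:2].astype(np.float32)*1000),np.median(W[m][:,2]),q.min(0),q.max(0))
h=m&(u>210);P=plane(c,np.c_[u[h],v[h]],T,.014)[:,:2];mu=P.mean(0);w=np.linalg.svd(P-mu)[2][0] if 0 else np.linalg.eigh(np.cov(P.T))[1][:,1];print('handle',mu,w,np.degrees(np.arctan2(w[1],w[0])),((P-mu)@w).min(),((P-mu)@w).max())
m=box(290,370,118,180)&(hsv[:,:,2]>150);m=cv2.morphologyEx(m.astype(np.uint8),cv2.MORPH_CLOSE,np.ones((9,9)))
cs=max(cv2.findContours(m,0,1)[0],key=cv2.contourArea)[:,0];P=plane(c,cs,T,.016)[:,:2].astype(np.float32)*1000
r=cv2.minAreaRect(P);print('tray',r,cv2.boxPoints(r).round())
m=box(290,370,118,180)&(hsv[:,:,0]>95)&(hsv[:,:,1]>100);q=np.c_[u[m],v[m]];k=cv2.kmeans(q.astype(np.float32),2,None,(3,50,.1),3,2)[2];print('coasters',k,plane(c,k,T,.008))
s=p[110:240,180:370];cv2.imwrite('pics/crop0.png',cv2.resize(s,None,fx=4,fy=4)[:,:,::-1])
E
```

```text
table z 0.000521515953424756 mat z 0.005323600735059886
L 340 (192.0, 219.5) 0.052282204011957795 0.09022098806808654 [0.42754781 0.22074774 0.09022099] [0.43899501 0.21298969]
M 337 (271.5, 220.0) 0.07178521718390936 0.09038816025445207 [ 0.42521322 -0.00395053  0.09038816] [ 0.42778989 -0.00746405]
R 350 (334.03155517578125, 213.23301696777344) 0.06164383374729015 0.09001129444910227 [ 0.44391218 -0.18033461  0.09001129] [ 0.43743084 -0.17755395]
pink 322 (234.0, 170.0) 0.0659606757503579 0.08540493981772046 [0.57222103 0.10408706 0.08540494] [0.5726851  0.09475975]
yel 338 (210.59588623046875, 259.130126953125) 0.03271287172159781 0.08483738731338597 [0.31591115 0.16662552 0.08483739] [0.31202215 0.16826215]
mug 227 (138.4043426513672, 161.3596954345703) 0.05186206007537407 0.08703603721120956 [0.59904422 0.38114568 0.08703604] [0.59599893 0.36706933]
scoop hsv [ 22 172 246] [133  18 126] table [ 12 168 129] tray [ 18  97 231] [ 14 141 116]
scoop 285 ((651.0721435546875, 174.22198486328125), (41.41216278076172, 149.57620239257812), 1.0249145030975342) 0.011621356235359093 [189 144] [238 158]
handle [0.65986277 0.14365319] [-0.13478562  0.99087478] 97.74622346182234 -0.04491534534011276 0.039172318650390434
tray ((653.7516479492188, -178.8780517578125), (127.92344665527344, 189.24534606933594), 8.868656158447266) [[ 576.  -95.]
 [ 605. -282.]
 [ 732. -263.]
 [ 702.  -76.]]
coasters [[341.8587  136.22826]
 [312.84616 140.68132]] [[ 0.69683213 -0.21731397  0.008     ]
 [ 0.68324292 -0.12856593  0.008     ]]
```

View pics/crop0.png

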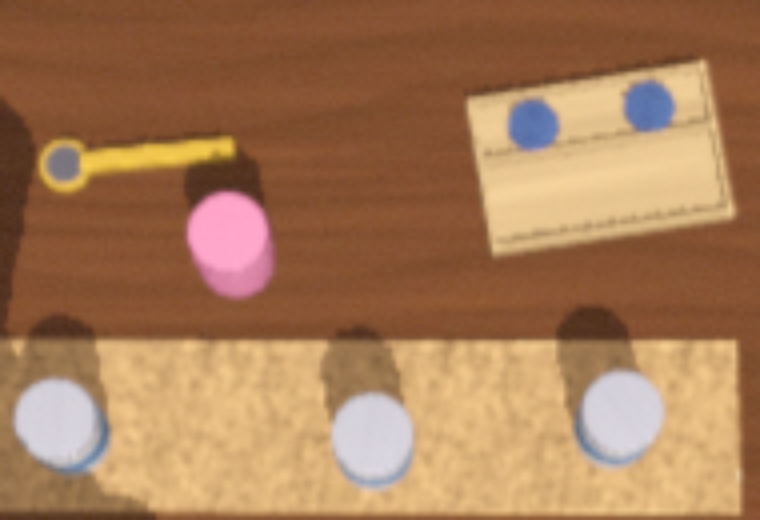

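The crop confirms the three tins and that the scoop's long compartment is on the near side of the tray. The measured positions fit the sizes given. I'll hover over the scoop and refine its pose with the wrist camera.

```bash
cat >> h.py <<'E'
def best(robot,pos,yaw):
    q=robot.read_qpos();L=[]
    for a in(yaw,yaw+180):
        j=robot.ik(pos,down(a))
        if j is not None:L.append((np.abs(np.array(j)-q).max(),a))
    return min(L)[1]
def wristT(robot):
    t=np.eye(4);t[:3,:3]=robot.read_tcp_rot();t[:3,3]=robot.read_position();c=robot.camera_info('wrist');return c,t@c['T_tool_cam']
E
python3 - <<'E'
from rig import robot
from h import *
pos=[.656,.173,.2];a=best(robot,pos,7.75);robot.goto(pos,down(a));print(a,robot.read_qpos(),robot.read_t())
c,T=wristT(robot);p,d=robot.grab_frame('wrist');cv2.imwrite('pics/w1.png',p[:,:,::-1]);np.savez('w1.npz',p=p,d=d)
W=cloud(c,d,T);hsv=cv2.cvtColor(p,cv2.COLOR_RGB2HSV)
m=(hsv[:,:,1]>140)&(hsv[:,:,2]>140)&(hsv[:,:,0]>17)&(hsv[:,:,0]<35)&(np.hypot(W[:,:,0]-.656,W[:,:,1]-.173)<.12)&(W[:,:,2]<.04)
v,u=np.nonzero(m);print(len(u),np.median(W[m][:,2]),u.min(),u.max(),v.min(),v.max())
P=plane(c,np.c_[u,v],T,.012);r=cv2.minAreaRect(P[:,:2].astype(np.float32)*1000);print(r)
P=plane(c,np.c_[u,v],T,.014)[:,:2];w=np.array([-.135,.991]);s=(P-[.656,.173])@w;k=(s<.02)&(s>-.065);H=P[k];mu=H.mean(0);w=np.linalg.eigh(np.cov(H.T))[1][:,1];w*=np.sign(w[1]);s=(P-mu)@w;print('axis',mu,w,np.degrees(np.arctan2(w[1],w[0])),'tail',mu+w*np.percentile(s,.2),'orig',mu+w*(np.percentile(s,.2)+.075),'len',s.max()-s.min())
E
```

```text
187.75 [ 3.12828343e+01  2.17814634e+01 -9.72627779e-01 -5.64803311e-03
 -6.72326137e+01 -2.34444491e+01] 2.1583
1642 0.014667632373261574 259 294 113 249
((662.6974487304688, 173.57888793945312), (38.79448318481445, 147.33004760742188), 11.337718963623047)
axis [0.65957353 0.14949334] [-0.09283757  0.99568127] 95.32687185662988 tail [0.66428908 0.09891915] orig [0.65732626 0.17359524] len 0.14714313251573605
```

View pics/w1.png

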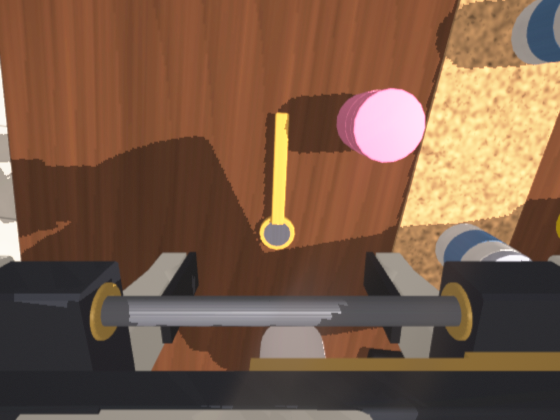

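The wrist view shows the scoop handle from (281,113) to its head at (278,232), and the pink tin beside it at (385,125). It agrees with the top view to within 2 mm. Next I grip on the head side of the scoop's origin to clear the pink tin, then place it.

```bash
python3 - <<'E'
from rig import robot
from h import *
y=186.;w=np.array([-.1045,.9945])
o=np.array([.6573,.1736])+.010*w
robot.servo_line([*o,.03],down(y),.25)
robot.servo_line([*o,.007],down(y),.06)
print('F',robot.read_force());robot.move_gripper(0.0)
print('grip',robot.read_grip_width()*88,robot.read_finger_force())
robot.servo_line([*o,.15],None,.2);print(robot.read_grip_width()*88)
y=188.8;t=np.array([.630,-.1826])+.010*np.array([-.153,.988])
robot.goto([*t,.15],down(y))
c,T=wristT(robot);p,d=robot.grab_frame('wrist');cv2.imwrite('pics/w2.png',p[:,:,::-1]);np.savez('w2.npz',p=p,d=d,T=T)
W=cloud(c,d,T);hsv=cv2.cvtColor(p,cv2.COLOR_RGB2HSV)
print(robot.read_t(),robot.read_grip_width()*88)
m=(W[:,:,2]<.03)&(W[:,:,2]>-.01)&(hsv[:,:,2]>140)&(hsv[:,:,1]<150)&(hsv[:,:,0]<30)&(np.hypot(W[:,:,0]-.654,W[:,:,1]+.179)<.14)
v,u=np.nonzero(m);r=cv2.minAreaRect(plane(c,np.c_[u,v],T,.016)[:,:2].astype(np.float32)*1000);print(r)
E
```

```text
F [-0.19697121  0.14385011  0.53165921]
grip 13.50437656052751 29.993012845516205
13.770044470793884
6.9833 13.2710752464237
((651.7222290039062, -190.94642639160156), (129.11508178710938, 163.88380432128906), 9.423355102539062)
```

View pics/w2.png

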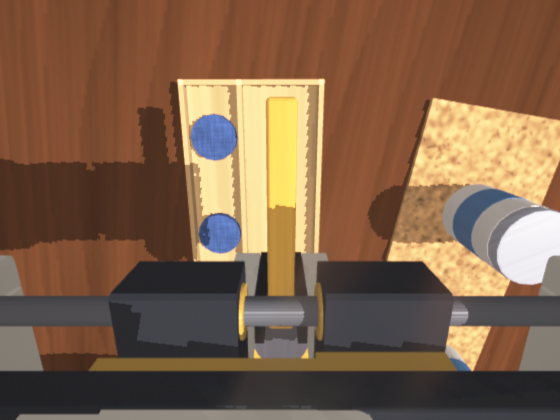

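The scoop hangs level and lines up with the long compartment (columns 245–320). The tray's far corners are at about (182,82) and (323,82). I'll check those corners against the prediction and then lower it.

```bash
python3 - <<'E'
from rig import robot
from h import *
z=np.load('w2.npz');c=robot.camera_info('wrist');P=plane(c,[[182,82],[323,82]],z['T'],.016)[:,:2]
X=np.array([-.153,.988]);Y=np.array([-.988,-.153]);C=np.array([.6537,-.1789])
yy=P[1]-P[0];print(P,'pred',C-.092*X-.06*Y,C-.092*X+.06*Y,np.linalg.norm(yy));
C2=P.mean(0)+.092*X;print('C from wrist',C2)
C=(C+C2)/2;t=C+.024*Y+.010*X;print(t)
yaw=188.8
robot.servo_line([*t,.04],down(yaw),.15)
robot.servo_line([*t,.018],None,.05);print('F',robot.read_force(),robot.read_position())
robot.move_gripper(.35);robot.dwell(.4);print(robot.read_grip_width(),robot.read_force())
robot.servo_line([*t,.2],None,.25)
c,T=wristT(robot);p,d=robot.grab_frame('wrist');cv2.imwrite('pics/w3.png',p[:,:,::-1]);np.savez('w3.npz',p=p,d=d,T=T);print(robot.read_t())
W=cloud(c,d,T);hsv=cv2.cvtColor(p,cv2.COLOR_RGB2HSV)
m=(hsv[:,:,1]>170)&(hsv[:,:,2]>140)&(hsv[:,:,0]>19)&(hsv[:,:,0]<35)&(np.hypot(W[:,:,0]-.63,W[:,:,1]+.18)<.1)
print(m.sum(),np.percentile(W[m][:,2],[10,50,90]))
E
```

```text
[[ 0.72353464 -0.25896122]
 [ 0.60910128 -0.27691169]] pred [ 0.727056 -0.260616] [ 0.608496 -0.278976] 0.11583269844123918
C from wrist [ 0.65224196 -0.17704045]
[ 0.62772898 -0.17176223]
F [-0.31096188  0.44915419 -0.67285096] [ 0.62762213 -0.17183018  0.01774348]
0.3511789777460716 [ 0.41696399 -0.24843137  0.12791298]
10.35Traceback (most recent call last):
  File "<stdin>", line 16, in <module>
    return _quantile_unchecked(
        a, q, axis, out, overwrite_input, method, keepdims, weights)
    return _ureduce(a,
                    func=_quantile_ureduce_func,
    ...<5 lines>...
                    overwrite_input=overwrite_input,
                    method=method)
    r = func(a, **kwargs)
    result = _quantile(arr,
                       quantiles=q,
    ...<2 lines>...
                       out=out,
                       weights=wgt)
    slices_having_nans = np.isnan(arr[-1, ...])
                                  ~~~^^^^^^^^^
IndexError: index -1 is out of bounds for axis 0 with size 0
```

View pics/w3.png

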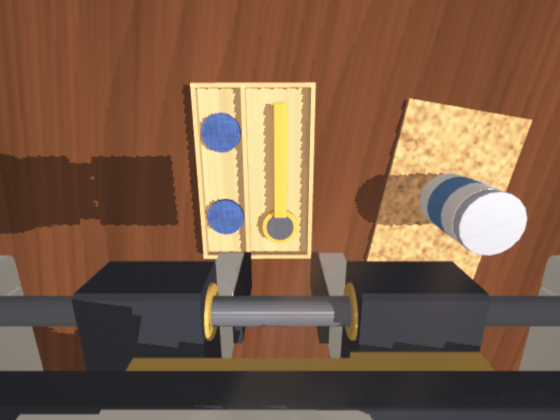

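The scoop lies flat and released in the long compartment, tail at (280,103) and head at (280,228), clear of the walls. Next I heft the left tin, refining its position from the wrist camera first.

```bash
cat >> h.py <<'E'
def lid(robot,g):
    c,T=wristT(robot);p,d=robot.grab_frame('wrist');W=cloud(c,d,T)
    m=(np.abs(W[:,:,2]-.09)<.008)&(np.hypot(W[:,:,0]-g[0],W[:,:,1]-g[1])<.045)
    if m.sum()<200:return None,p
    Q=W[m][:,:2];lo,hi=np.percentile(Q,[1,99],axis=0);return (m.sum(),Q.mean(0),(lo+hi)/2,hi-lo),p
def heft(robot,xy,yaw,up=.045,put=True):
    zg=.040;R=down(yaw)
    robot.servo_line([*xy,.06],R,.2);robot.servo_line([*xy,zg],None,.08)
    robot.dwell(.2);f0=robot.read_force();robot.move_gripper(0.)
    gw=robot.read_grip_width()*88;print('grip mm',gw,robot.read_finger_force())
    if not 54<gw<62:print('BAD GRIP');return None
    robot.servo_line([*xy,zg+up],None,.06);robot.dwell(.6)
    f=np.mean([robot.read_force() for _ in range(5)],0);print('load',f-f0,'width',robot.read_grip_width()*88)
    if put:
        robot.servo_line([*xy,zg+.0005],None,.05);robot.dwell(.2);print('down F',robot.read_force()-f0)
        robot.move_gripper(1.);robot.dwell(.2);robot.servo_line([*xy,.2],None,.25)
    return (f-f0)[2]
E
python3 - <<'E'
from rig import robot
from h import *
g=np.array([.439,.213]);pos=[*g,.2];a=best(robot,pos,90);print(a)
robot.goto(pos,down(a));robot.move_gripper(1.)
l,p=lid(robot,g);print(l,robot.read_t());cv2.imwrite('pics/w4.png',p[:,:,::-1])
if l is not None and np.linalg.norm(l[2]-g)<.012:
    xy=(l[2]+g)/2
    print(xy,heft(robot,xy,a),lid(robot,g)[0],robot.read_t())
E
```

```text
270
(np.int64(3572), array([0.44267941, 0.2168306 ]), array([0.44196146, 0.21697554]), array([0.05386585, 0.05313243])) 13.0417
grip mm 57.57511565483512 29.96198614990135
load [ 0.14145493  1.32855398 -6.5215038 ] width 57.52908191964653
down F [-0.33719532  0.27249254 -7.35011119]
[0.44048073 0.21498777] -6.521503795849969 (np.int64(3579), array([0.44248325, 0.21535165]), array([0.4417728 , 0.21537736]), array([0.05398041, 0.05311709])) 19.6167
```

The left tin reads about 6.5 N and went back to where it stood. Now the other two.

```bash
python3 - <<'E'
from rig import robot
from h import *
for g in([.428,-.0075],[.437,-.1775]):
    g=np.array(g);pos=[*g,.2];a=best(robot,pos,90);robot.goto(pos,down(a))
    l,p=lid(robot,g);print(a,l,robot.read_t())
    if l is None or np.linalg.norm(l[2]-g)>.012:cv2.imwrite('pics/w5.png',p[:,:,::-1]);break
    xy=(l[2]+g)/2;r=heft(robot,xy,a);print(xy,r,lid(robot,g)[0],robot.read_t())
    if r is None:break
E
```

```text
270 (np.int64(3567), array([ 0.43117262, -0.00809074]), array([ 0.43040846, -0.00815104]), array([0.05416267, 0.05324382])) 20.5583
grip mm 58.08563675524016 30.00002690590918
load [-0.49878298  0.5465567  -1.66265056] width 58.23562346857399
down F [ 0.21721045  0.81599887 -0.98296403]
[ 0.42920423 -0.00782552] -1.6626505588411076 (np.int64(3585), array([ 0.43121622, -0.00797955]), array([ 0.43048536, -0.00800415]), array([0.05402324, 0.05313231])) 27.1167
270 (np.int64(3672), array([ 0.44674944, -0.18497536]), array([ 0.44616899, -0.1851036 ]), array([0.05403867, 0.05313154])) 27.8833
grip mm 57.51527499668135 29.90971863269806
load [-0.42717473 -0.98231688 -3.24660537] width 57.28134912080795
down F [-0.25264727 -0.81223744 -2.9518127 ]
[ 0.44158449 -0.1813018 ] -3.2466053711724845 (np.int64(3618), array([ 0.44673964, -0.18254768]), array([ 0.44605445, -0.18258742]), array([0.05427387, 0.05326413])) 34.4583
```

The left tin is clearly the heaviest: 6.5 N against 1.7 N and 3.2 N. I'll lift it to finish, and check the scene before handing in.

```bash
python3 - <<'E'
from rig import robot
from h import *
g=np.array([.4410,.2150]);robot.goto([*g,.2],down(270));print(heft(robot,g,270,put=False))
robot.servo_line([*g,.235],None,.1);robot.dwell(.8)
print(robot.read_position(),robot.read_grip_width()*88,robot.read_finger_force(),robot.read_t())
p,d=robot.grab_frame('scene');cv2.imwrite('pics/s2.png',p[:,:,::-1])
E
```

```text
grip mm 57.27074540167741 29.990709203520964
load [ 1.15506541  0.49345003 -5.66587893] width 57.06385116855592
-5.665878926917214
[0.44099607 0.21500799 0.23500178] 57.568061465155914 29.99063145394757 41.9417
```

View pics/s2.png

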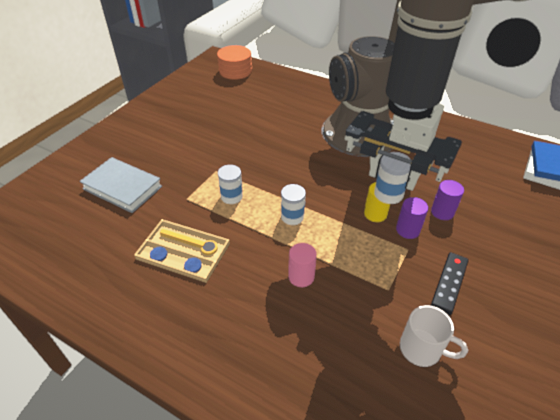

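The left tin is held upright at (392,178), the other two stand at (230,185) and (292,205), and the scoop is in the tray at (188,241).

```bash
python3 -c "
from rig import robot
print(robot.job_done(),robot.read_t())"
```

```text
the job is handed in; nothing more can be done
the job is handed in; nothing more can be done
```

The job is handed in: the scoop lies in the tray's long compartment, the tins were hefted left to right, and the heaviest, the left one (about 6 N against 1.7 N and 3.2 N), is held upright with its underside about 20 cm above the table; no verdict was shown.

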